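# Sort the polish bottles and the pigment jar from the sloping rest

### The job

Clear the sloping wooden rest on the nail table: stand the two nail polish bottles upright in the deep white caddy and the squat round pigment jar upright in the low white caddy. The shelves inside the caddies are set at heights you cannot count on, so feel each piece down gently until it stands, without dropping it or pressing hard, and leave the powder pot, buffer block and bit stand where they are.

Things in the scene. Friction and masses are not known exactly. Their poses are not given: they have to be found in the camera images.
- rest: fixed sloping wooden rest, 216 mm along y; origin: centre of its underside. Its board falls toward its +x at 30 deg, so pieces on it lean back about 30 deg (to 35) toward +x, away from the robot. Places at y = -70, 0, 70 mm (which piece is where changes) between ribs 6 mm high; a lip 16 mm high along the near edge, 12 to 18 mm from a piece's axis. Board surface about 30 mm above the table at the pieces.
- bottle_a: nail polish bottle: squarish glass body 24 x 32 mm (x by y), 37 mm high, with a long silver cap on top, 12 mm square for grasping, up to 88 mm above the underside. Origin: centre of the underside; z up through the cap. Glass: set down, do not drop. About 55 g.
- bottle_b: nail polish bottle: squarish glass body 24 x 32 mm (x by y), 35 mm high, with a long gold cap on top, 12 mm square for grasping, up to 82 mm above the underside. Origin: centre of the underside; z up through the cap. Glass: set down, do not drop. About 55 g.
- jar: squat round pigment jar: body 28 mm diameter and 13 mm high, under a screwed-on black lid 32 mm diameter from 13 to 23 mm above the underside. Origin: centre of the underside; z up through the lid. About 40 g.
- deep_caddy: fixed open white caddy, the deeper of the two, 160 x 100 mm outside (x by y), walls 4 mm thick, 75 mm high. Origin: centre of its underside, on the table; x along its long side, z up. Its inside floor is a flat level grey padded shelf whose height is set anew each time and not reported: its top is 10 to 50 mm above the table; feel for it. It is springy: gives 0.4 mm per N, stops hard after 5 mm.
- low_caddy: fixed open white caddy, the lower of the two, 160 x 100 mm outside (x by y), walls 4 mm thick, 45 mm high. Origin: centre of its underside, on the table; x along its long side, z up. Its inside floor is a flat level grey padded shelf whose height is set anew each time and not reported: its top is 10 to 30 mm above the table; feel for it. It is springy: gives 0.4 mm per N, stops hard after 5 mm.
- powder_pot: bystander: open clear jar of white powder, 52 mm diameter, 45 mm high; origin at the centre of its underside
- buffer: bystander: pale lilac buffer block lying flat, 26 x 93 x 25 mm; origin at the centre of its underside
- bits: bystander: lilac stand with six small file bits, 28 x 52 x 40 mm; origin at the centre of its underside

How it is judged:
At the end, for the whole second after the job is handed in: Both bottles in the deep caddy, the jar in the low one: centre of each underside within 75 mm along and 45 mm across of the caddy's centre and below its rim; resting on the caddy, leaning under 0.15 rad from upright, still (under 0.03 m/s) (x of bottle_a in the frame of deep_caddy between -0.075 and 0.075 m and y of bottle_a in the frame of deep_caddy between -0.045 and 0.045 m and z of each of bottle_a, bottle_b in the frame of deep_caddy below 0.075 m and angle between each of bottle_a, bottle_b, jar's own z axis and vertical below 0.15 rad and linear speed of each of bottle_a, bottle_b, jar below 0.03 m/s and contact force between each of bottle_a, bottle_b and deep_caddy above 0.05 N and x of bottle_b in the frame of deep_caddy between -0.075 and 0.075 m and y of bottle_b in the frame of deep_caddy between -0.045 and 0.045 m and x of jar in the frame of low_caddy between -0.075 and 0.075 m and y of jar in the frame of low_caddy between -0.045 and 0.045 m and z of jar in the frame of low_caddy below 0.045 m and contact force between jar and low_caddy above 0.05 N); the robot touches nothing.
It fails at once if a piece is let fall into its caddy (moves faster than 0.4 m/s inside it, below the rim) ((x of bottle_a in the frame of deep_caddy between -0.075 and 0.075 m and y of bottle_a in the frame of deep_caddy between -0.045 and 0.045 m and z of bottle_a in the frame of deep_caddy below 0.075 m and linear speed of bottle_a above 0.4 m/s) or (x of bottle_b in the frame of deep_caddy between -0.075 and 0.075 m and y of bottle_b in the frame of deep_caddy between -0.045 and 0.045 m and z of bottle_b in the frame of deep_caddy below 0.075 m and linear speed of bottle_b above 0.4 m/s) or (x of jar in the frame of low_caddy between -0.075 and 0.075 m and y of jar in the frame of low_caddy between -0.045 and 0.045 m and z of jar in the frame of low_caddy below 0.045 m and linear speed of jar above 0.4 m/s)).
It fails at once if a piece is pressed against its caddy with more than 20 N (contact force between any of bottle_a, bottle_b and deep_caddy above 20 N or contact force between jar and low_caddy above 20 N).
It fails at once if the powder pot, buffer block or bit stand is pushed more than 20 mm (distance of any of powder_pot, buffer, bits from where it was at the start of the episode above 0.02 m).
It also fails if it takes over 72 s, if anything falls off the work surface, if the arm or the gripper's body presses on something with over 40 N, if the wrist force passes 120 N, or if a joint passes its speed limit or range.

### The arm

A 7-joint arm with a two-finger parallel gripper is mounted at the origin on the work surface; the furniture and walls round the work are solid. World frame = base frame: x ahead of the robot, y to its left, z up, the work surface at z = 0. Lengths are in m, angles in rad, forces in N, time in s.
With the tool pointing down it reaches from about 0.425 to 0.95 m from the base axis. Payload 16.7 kg.
Tool frame: the origin (TCP) lies at the very end of the fingers, on their centre line; the grasp point (between the pads) lies 19 mm behind it (grasp_offset is the distance from the TCP to the grasp point, in m); z points along the fingers, y is the line along which they close (so a half turn about z gives the same grasp; the last joint's range is limited). The gripper opens to 94 mm and grips with 3 to 60 N. Pads are 16 mm wide; open, the fingers measure 119 mm over their backs; the gripper's body (75 mm by 177 mm) begins 78 mm behind the grasp point.
Start: joints at [1.161, 0.426, 0.074, 1.606, -0.034, 1.111, -0.067], TCP at [0.174, -0.652, 0.205] pointing down, gripper open.
Joint ranges: [-2.85, 2.85], [-0.5, 2.14], [-1.23, 1.37], [0.21, 2.46], [-1.02, 4.16], [0.16, 2.05], [-2.73, 2.73]. Speed limits (rad/s): [1.89, 1.89, 2.39, 2.39, 3.01, 3.01, 3.01].

### API

Orientations are given as a rotation vector (axis times angle).
In Python, from rig import * gives the robot as it stands.
- The arm moves only by the shell command python3 -m pendant 'ROWS' [OPENING] [FORCE]. ROWS is a JSON object of lists of equal length, an entry for each row: "translation": the shift along the tool's x, y, z in units of 40 mm (1.0 is 40 mm), a list of three; "spin": the turn about the tool's z in units of 10 degrees (1.0 is 10 degrees). In form: {"translation": [[tx, ty, tz], ...], "spin": [spin, ...]}. A call has 1 to 12 rows; each row shifts and turns the commanded pose from where the row before left it, along the tool's axes as they then stand; what a row does not reach is not made up. A row lasts 1/8 s, in which the tool goes at most 62.5 mm and 10.7 degrees, less where a joint would pass 70% of its speed; a pose out of reach is approached as far as the arm can. A call is refused whole if a number of a shift passes 1 or a number of a turn 1, either way. A call with a gripper value outside its range is refused whole. OPENING is the opening, from 0 (shut) to 1 (fully open), set as the call begins (- or left out, the last holds). The fingers move at their own pace and stop on an object; FORCE is the grip in N (left out, the last holds). Time passes only in rows, so rows that do not move let the fingers close. It gives the time, the measured TCP pose, the force, the opening and the grip force at its end, in the units of the state.
- get_state(): the state, without advancing time (a new reading comes with each control period).
- grab_frame(name): name is "scene" or "top"; returns the picture (480x640x3 uint8, red, green, blue); there is no depth.
- calibration(name): a dict with "intrinsics" (3x3 intrinsics, pixels), "position" and "orientation" of the camera in the world. Camera axes: x right, y up, looking along -z (the intrinsics and any distortion apply to the point x, -y, -z); pixel columns grow to the right and rows downward; lengths in m; the calibration is good to about 2 mm. A picture is of the moment at which its call begins. calibration takes no time and is no camera call.
- job_done(): hands the job in; it is judged then, once.
Trained networks look in the newest picture that a camera, given by its name, has taken for a name from the list of things; names that differ only in an ending like _2 or _b are one class to them, and where a whole thing is asked for, a point or a joint stands for the part that bears it (a point fixed in the world has none). Each returns a list of dicts, best first, with "confidence" (0 to 1); they miss things now and then, are a little off and sometimes report something else, mostly with a low value. They report only what shows in the picture. A call takes as long as a camera call.
- search_frame(camera, target): "extent" ([left, top, right, bottom] in pixels, round what is visible of it).
- place_of(camera, target): "position" ([column, row] in pixels: a listed point, or the origin of a listed thing).
The state is a dict: "t": time; "q": joint angles; "joint_velocities": joint speeds; "effort": joint torques, N m; "eef_pos": TCP position; "eef_rot": TCP orientation; "ft_force": force on the tool from outside, world axes, zero at the start; "ft_torque": the same for the moment, N m; "grip_width": finger opening in m; "finger_force": force on a finger pad.
Only numpy, scipy, OpenCV 4.12 (cv2) and the standard library are available. Lean on these libraries where they do the work, as an engineer would, in place of code of your own. Each camera call takes 0.05 s, during which the arm holds its last target. There are 200 camera calls.

## Working session

There is one attempt and no reset: what is moved stays moved. The work goes in short steps, Python scripts to look and compute and a shell command to move; the robot and the scene stay as the last step left them, time stands still between calls to the robot, and variables do not carry over. Pictures are saved under pics/ and viewed, at most 12 in all, crops included, and the job is handed in when it is done.

```bash
ls; mkdir -p pics; python3 - <<'E'
from rig import *
import cv2,numpy as np
s=get_state();print(s)
for n in("scene","top"):
    f=grab_frame(n);cv2.imwrite(f"pics/{n}0.png",f[:,:,::-1]);c=calibration(n);print(n,c)
    for t in["rest","bottle_a","bottle_b","jar","deep_caddy","low_caddy","powder_pot","buffer","bits"]:
        print(t,[(np.round(d["position"],1).tolist(),round(d["confidence"],2)) for d in place_of(n,t)[:3]],[(np.round(d["extent"]).tolist(),round(d["confidence"],2)) for d in search_frame(n,t)[:3]])
E
```

```text
pics
{'t': 0.0, 'q': array([ 1.16049855,  0.42673517,  0.07382174,  1.60660733, -0.03406914,
        1.11077755, -0.06708423]), 'joint_velocities': array([-0.00054575, -0.00093351,  0.00198916, -0.00070592,  0.00039689,
       -0.00082036, -0.00133428]), 'effort': array([ 1.27369512e-04, -9.35840893e+01,  3.66616733e+00, -4.54200196e+01,
       -4.88689158e-02,  2.04056402e-02,  1.42746649e-04]), 'eef_pos': array([ 0.1739163 , -0.65176152,  0.20477249]), 'eef_rot': array([-3.11368698e+00, -4.08376948e-01,  4.29166640e-04]), 'ft_force': array([ 0.40319539, -0.09685334, -0.01777868]), 'ft_torque': array([-0.00277643,  0.03010077, -0.02957625]), 'finger_force': 0.0, 'grip_width': 0.09376425946528928}
scene {'intrinsics': array([[572.31931208,   0.        , 329.72438724],
       [  0.        , 572.31931208, 232.87571601],
       [  0.        ,   0.        ,   1.        ]]), 'position': array([-0.25660988,  0.52390146,  0.54219038]), 'orientation': array([ 0.60313472, -1.13760992, -1.93573994])}
rest [([304.9, 245.3], 0.87)] [([247.0, 212.0, 361.0, 273.0], 0.85)]
bottle_a [([299.3, 234.2]
[... 1311 characters left out ...]
8.0, 168.0, 324.0, 213.0], 0.79)]
bottle_b [([317.7, 201.8], 0.75), ([279.5, 200.8], 0.75), ([314.8, 214.9], 0.27)] [([270.0, 170.0, 289.0, 211.0], 0.96), ([308.0, 168.0, 324.0, 213.0], 0.79)]
jar [([355.8, 209.5], 0.56)] [([348.0, 195.0, 366.0, 212.0], 0.66)]
deep_caddy [([178.4, 220.2], 0.57)] [([141.0, 164.0, 208.0, 255.0], 0.67), ([310.0, 168.0, 323.0, 212.0], 0.5)]
low_caddy [([454.4, 215.1], 0.93)] [([427.0, 168.0, 488.0, 260.0], 0.8)]
powder_pot [] [([252.0, 257.0, 281.0, 287.0], 0.58), ([309.0, 170.0, 322.0, 213.0], 0.53)]
buffer [([334.7, 269.1], 0.89)] [([312.0, 260.0, 364.0, 276.0], 0.62)]
bits [([408.4, 276.4], 0.68), ([315.5, 210.8], 0.45)] [([394.0, 267.0, 427.0, 283.0], 0.83)]
```

```bash
cat > h.py <<'E'
from rig import *
import numpy as np,cv2
from scipy.spatial.transform import Rotation as R
def ray(cam,p):
    c=calibration(cam);K=c["intrinsics"];d=np.linalg.inv(K)@[p[0],p[1],1];d=R.from_rotvec(c["orientation"]).apply([d[0],-d[1],-d[2]])
    return np.array(c["position"]),d/np.linalg.norm(d)
def atz(cam,p,z):
    o,d=ray(cam,p);return o+d*(z-o[2])/d[2]
def tri(ps,pt):
    o1,d1=ray("scene",ps);o2,d2=ray("top",pt)
    A=np.c_[d1,-d2];t=np.linalg.lstsq(A,o2-o1,rcond=None)[0];a=o1+t[0]*d1;b=o2+t[1]*d2
    return (a+b)/2,np.linalg.norm(a-b)
def proj(cam,P):
    c=calibration(cam);p=R.from_rotvec(c["orientation"]).inv().apply(np.array(P)-c["position"]);p=np.atleast_2d(p*[1,-1,-1]);q=p@c["intrinsics"].T;return q[:,:2]/q[:,2:]
E
python3 - <<'E'
import cv2
from h import *
a=cv2.imread("pics/scene0.png")[165:345,100:480];b=cv2.imread("pics/top0.png")[150:300,130:500]
a=cv2.resize(a,(800,379),interpolation=2)[:, :];b=cv2.resize(b,(800,324),interpolation=2)
cv2.imwrite("pics/s1.png",a);cv2.imwrite("pics/t1.png",b)
for n,s,t in [("rest",(304.9,245.3),(315.2,214.8)),("L",(268.2,241.6),(279.5,200.8)),("M",(299.3,234.2),(317.7,201.8)),("Ma",(299.3,234.2),(317.7,201.8)),("jar",(331.7,224.1),(355.8,209.5)),("deep",(172.4,295.9),(178.4,220.2)),("low",(413.2,216.3),(454.4,215.1)),("buf",(355,265.5),(334.7,269.1)),("bits",(419.3,249.7),(408.4,276.4))]:
    print(n,tri(s,t),atz("top",t,0),atz("scene",s,0))
E
```

```text
rest (array([0.52174608, 0.04304311, 0.01207863]), np.float64(0.000644732431036721)) [0.52389663 0.04330576 0.        ] [0.53924892 0.03184477 0.        ]
L (array([0.54534048, 0.10825756, 0.0309235 ]), np.float64(0.004746805304493437)) [0.55249239 0.11217713 0.        ] [0.59190963 0.08133235 0.        ]
M (array([0.54546617, 0.03870249, 0.023309  ]), np.float64(0.0013599557909584328)) [5.49395590e-01 3.80313428e-02 2.22044605e-16] [0.58200533 0.017424   0.        ]
Ma (array([0.54546617, 0.03870249, 0.023309  ]), np.float64(0.0013599557909584328)) [5.49395590e-01 3.80313428e-02 2.22044605e-16] [0.58200533 0.017424   0.        ]
jar (array([ 0.53081507, -0.02989276,  0.0296107 ]), np.float64(0.00932717855729391)) [ 0.53308859 -0.03575521  0.        ] [ 0.57953814 -0.05813297  0.        ]
deep (array([0.51511623, 0.3032515 , 0.00897625]), np.float64(0.003986306709675701)) [0.51747697 0.30722736 0.        ] [0.52642615 0.29802893 0.        ]
low (array([ 0.52168834, -0.22863715, -0.00922537]), np.float64(0.0035535268019194076)) [ 0.51907345 -0.22773679  0.        ] [ 0.50963428 -0.21456186  0.        ]
buf (array([0.41671417, 0.00720605, 0.00881696]), np.float64(0.001707445843502297)) [0.41783077 0.00759227 0.        ] [ 0.42729152 -0.00200448  0.        ]
bits (array([ 4.01829158e-01, -1.33281325e-01, -2.62625734e-04]), np.float64(0.0014723968665454777)) [ 0.40132692 -0.13379353  0.        ] [ 0.40192726 -0.13234462  0.        ]
```

View pics/s1.png

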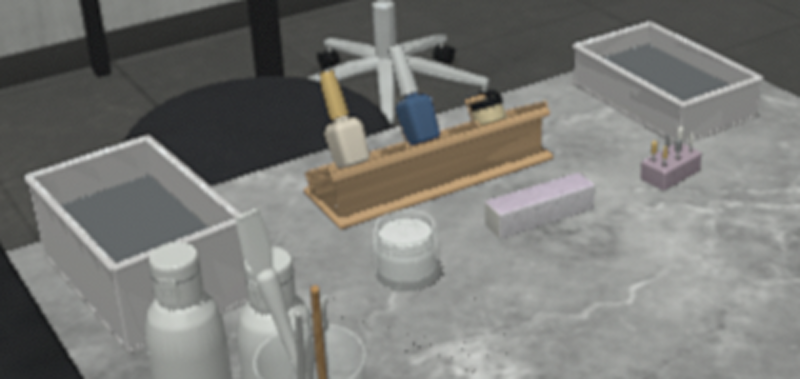

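View pics/t1.png

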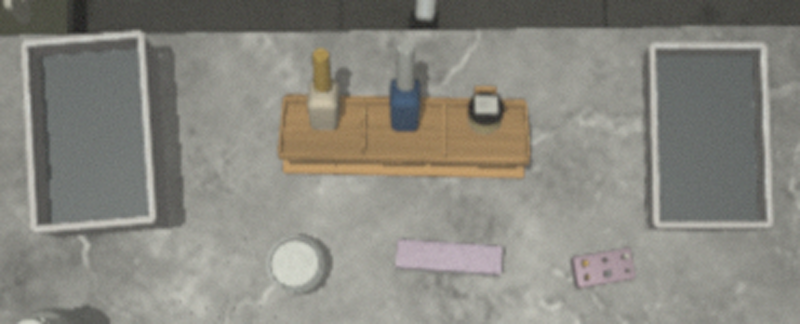

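```bash
python3 - <<'E'
from h import *
f=np.round
C=lambda u,v:(100+u/2.105,165+v/2.105)
T=lambda u,v:(130+u/2.162,150+v/2.162)
print("gold",tri(C(328,75),T(321,53)));print("silver",tri(C(402,52),T(405,42)));print("jarlid",tri(C(486,98),T(486,104)))
u=np.array([.5,0,.866]);print("jar lid z.05",atz("top",T(486,104),.05))
for n,b,h in(("gold",[.545,.108,.03],82),("silver",[.545,.0385,.03],88),("jar",[.54,-.031,.03],23)):
    b=np.array(b);t=b+u*h/1000
    for c in("scene","top"):
        q=proj(c,[b,t]); q=(q-[100,165])*2.105 if c=="scene" else (q-[130,150])*2.162
        print(n,c,f(q).tolist())
for n,cs in(("deep",[(25,40),(143,36),(153,222),(36,228)]),("low",[(652,46),(765,46),(770,223),(656,224)])):
    z=.075 if n=="deep" else .045
    P=np.array([atz("top",T(*c),z) for c in cs]);print(n,f(P,3).tolist(),f(P.mean(0),3))
E
```

```text
gold (array([0.58112921, 0.10690471, 0.0981936 ]), np.float64(0.0013125851799716047))
silver (array([0.58692684, 0.03432902, 0.09856315]), np.float64(0.009394886003832295))
jarlid (array([ 0.54545978, -0.03155698,  0.05015052]), np.float64(0.0018566189476614608))
jar lid z.05 [ 0.54604867 -0.0308253   0.05      ]
gold scene [[352.0, 162.0], [323.0, 70.0]]
gold top [[326.0, 112.0], [320.0, 47.0]]
silver scene [[421.0, 139.0], [391.0, 44.0]]
silver top [[405.0, 111.0], [405.0, 41.0]]
jar scene [[488.0, 120.0], [481.0, 96.0]]
jar top [[485.0, 115.0], [486.0, 98.0]]
deep [[0.602, 0.357, 0.075], [0.604, 0.258, 0.075], [0.446, 0.249, 0.075], [0.443, 0.345, 0.075]] [0.524 0.302 0.075]
low [[0.596, -0.177, 0.045], [0.595, -0.276, 0.045], [0.44, -0.273, 0.045], [0.44, -0.175, 0.045]] [ 0.518 -0.225  0.045]
```

```bash
python3 -m pendant '{"translation":[[0,0,0],[0,0,0],[0.577,-0.97,0],[0.577,-0.97,0],[0.577,-0.97,0],[0.577,-0.97,0],[0.577,-0.97,0],[0.577,-0.97,0],[0.577,-0.97,0],[0.577,-0.97,0],[0.577,-0.97,0],[0.577,-0.97,0]],"spin":[0.75,0.74,0,0,0,0,0,0,0,0,0,0]}' 0.42 6
```

```text
t: 3.4
eef_pos: [0.4052, -0.2627, 0.2058]
eef_rot: [3.141, 0.001, 0.001]
ft_force: [0.4, -0.6, -0.6]
grip_width: 0.0401
finger_force: 0.0
```

```bash
python3 -m pendant '{"translation":[[0.577,-0.965,0],[0.577,-0.965,0],[0.577,-0.965,0],[0.577,-0.965,0],[0.577,-0.965,0],[0.577,-0.965,0],[0,0,1],[0,0,1],[0,0,0.8],[0,0,0],[0,0,0]],"spin":[0,0,0,0,0,0,0,0,0,0,0]}'; python3 - <<'E'
from h import *
for n in("scene","top"):
    cv2.imwrite(f"pics/{n}2.png",grab_frame(n)[:,:,::-1])
a=cv2.resize(cv2.imread("pics/scene2.png")[165:285,240:400],(800,600),interpolation=2)
cv2.imwrite("pics/s2.png",a)
E
```

```text
t: 4.78
eef_pos: [0.5436, -0.0323, 0.0947]
eef_rot: [-3.142, -0.001, -0.002]
ft_force: [-0.7, 0.4, -0.2]
grip_width: 0.0396
finger_force: 0.0
```

View pics/s2.png

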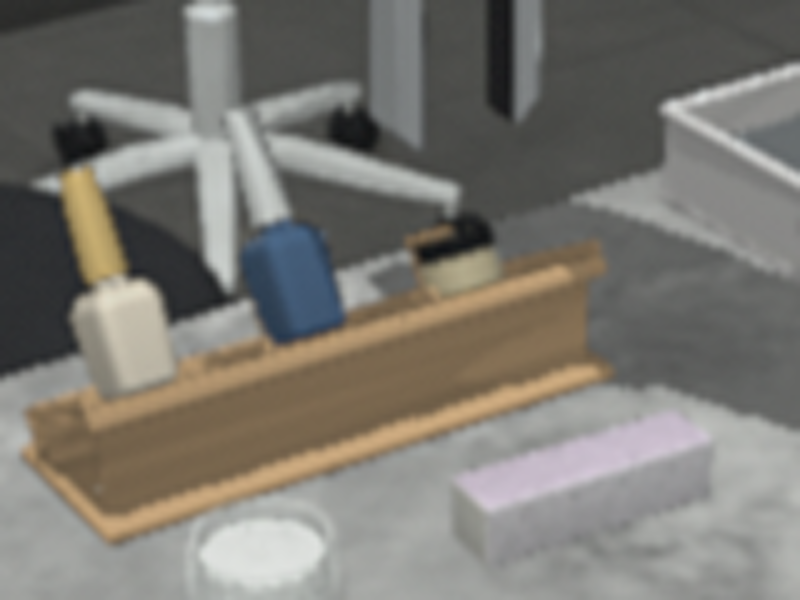

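```bash
python3 -m pendant '{"translation":[[0,0,0.5],[0,0,0.5],[0,0,0.3],[0,0,0.2],[0,0,0]],"spin":[0,0,0,0,0]}'; python3 -m pendant '{"translation":[[0,0,0],[0,0,0],[0,0,0],[0,0,0]],"spin":[0,0,0,0]}' 0.2 8
```

```text
t: 5.5
eef_pos: [0.5429, -0.0323, 0.0335]
eef_rot: [-3.142, -0.001, 0.0]
ft_force: [-1.2, 0.1, -0.6]
grip_width: 0.0391
finger_force: 0.0
t: 6.0
eef_pos: [0.5433, -0.0323, 0.0339]
eef_rot: [-3.142, -0.001, -0.002]
ft_force: [1.8, 0.4, 4.4]
grip_width: 0.0306
finger_force: 8.0
```

```bash
python3 -m pendant '{"translation":[[0,0,-0.3],[0,0,-0.6],[0,0,-1],[0,0,-1],[0,0,-0.5],[0,0,0]],"spin":[0,0,0,0,0,0]}'; python3 - <<'E'
from h import *
cv2.imwrite("pics/s3f.png",grab_frame("scene")[:,:,::-1]);cv2.imwrite("pics/t3f.png",grab_frame("top")[:,:,::-1])
a=cv2.resize(cv2.imread("pics/s3f.png")[120:240,260:420],(800,600),interpolation=2)
cv2.imwrite("pics/s3.png",a)
E
```

```text
t: 6.75
eef_pos: [0.5435, -0.0323, 0.1714]
eef_rot: [3.141, 0.001, 0.004]
ft_force: [0.4, 0.7, -0.2]
grip_width: 0.0302
finger_force: 8.0
```

View pics/s3.png

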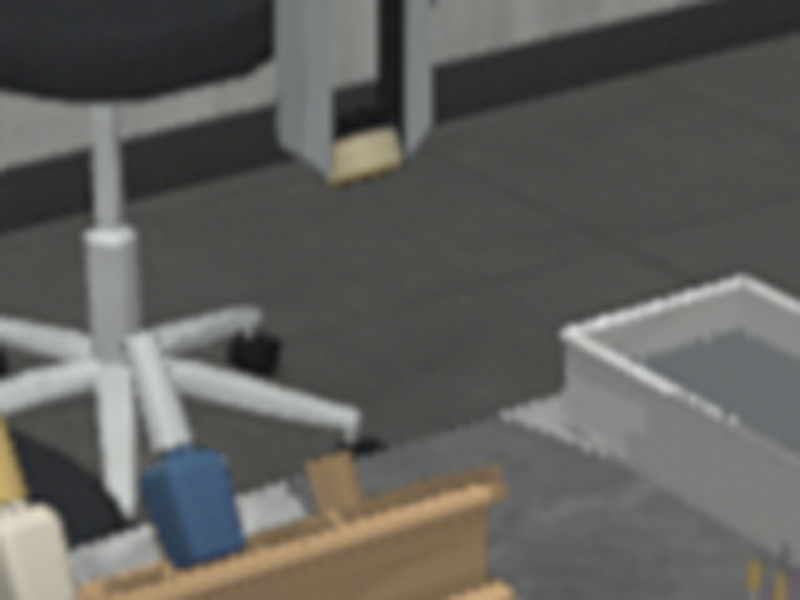

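```bash
python3 -m pendant '{"translation":[[-0.27,0.96,0],[-0.27,0.97,0],[-0.27,0.97,0],[-0.27,0.96,0],[-0.26,0.96,0],[0,0,1],[0,0,1],[0,0,0.5],[0,0,0],[0,0,0]],"spin":[0,0,0,0,0,0,0,0,0,0]}'; python3 -m pendant '{"translation":[[0,0,0.25],[0,0,0.25],[0,0,0.1],[0,0,0.05],[0,0,0]],"spin":[0,0,0,0,0]}'
```

```text
t: 8.1
eef_pos: [0.4895, -0.2251, 0.0698]
eef_rot: [-3.141, -0.001, 0.0]
ft_force: [0.2, -0.3, -1.1]
grip_width: 0.0304
finger_force: 8.0
t: 8.72
eef_pos: [0.4894, -0.2251, 0.0435]
eef_rot: [-3.141, -0.001, 0.0]
ft_force: [-0.2, -0.5, -1.1]
grip_width: 0.03
finger_force: 8.0
```

```bash
python3 -m pendant '{"translation":[[0,0,0.05],[0,0,0.05],[0,0,0]],"spin":[0,0,0]}';python3 -m pendant '{"translation":[[0,0,0.04],[0,0,0.04],[0,0,0]],"spin":[0,0,0]}'
```

```text
t: 9.1
eef_pos: [0.4893, -0.2251, 0.0394]
eef_rot: [-3.141, -0.001, 0.0]
ft_force: [-0.5, -0.4, -0.1]
grip_width: 0.0305
finger_force: 8.0
t: 9.48
eef_pos: [0.4893, -0.2251, 0.0362]
eef_rot: [-3.141, -0.001, 0.0]
ft_force: [0.3, -0.4, -0.1]
grip_width: 0.0306
finger_force: 8.0
```

```bash
python3 -m pendant '{"translation":[[0,0,0.04],[0,0,0.04],[0,0,0]],"spin":[0,0,0]}';python3 -m pendant '{"translation":[[0,0,0.04],[0,0,0]],"spin":[0,0]}'
```

```text
t: 9.85
eef_pos: [0.4896, -0.2252, 0.0332]
eef_rot: [3.142, 0.001, 0.0]
ft_force: [0.2, 0.4, 4.5]
grip_width: 0.0306
finger_force: 8.0
t: 10.1
eef_pos: [0.4897, -0.2252, 0.0317]
eef_rot: [3.141, 0.001, 0.001]
ft_force: [0.2, 0.9, 7.3]
grip_width: 0.0308
finger_force: 8.0
```

```bash
python3 -m pendant '{"translation":[[0,0,0.04],[0,0,0]],"spin":[0,0]}'
```

```text
t: 10.35
eef_pos: [0.4898, -0.2252, 0.0303]
eef_rot: [3.141, 0.001, 0.001]
ft_force: [-1.2, 1.1, 11.4]
grip_width: 0.0303
finger_force: 8.0
```

```bash
python3 -m pendant '{"translation":[[0,0,-0.05],[-0.1,0,0],[-0.1,0,0],[0,0,0]],"spin":[0,0,0,0]}';python3 -m pendant '{"translation":[[-0.1,0,0],[-0.1,0,0],[0,0,0]],"spin":[0,0,0]}'
```

```text
t: 10.85
eef_pos: [0.481, -0.2252, 0.0318]
eef_rot: [-3.141, -0.001, 0.001]
ft_force: [-0.8, 0.8, 1.5]
grip_width: 0.0305
finger_force: 8.0
t: 11.22
eef_pos: [0.473, -0.2252, 0.0319]
eef_rot: [-3.141, -0.001, 0.0]
ft_force: [1.0, 0.4, 0.8]
grip_width: 0.0304
finger_force: 8.0
```

```bash
python3 -m pendant '{"translation":[[-0.05,0,0.04],[-0.05,0,0.02],[0,0,0]],"spin":[0,0,0]}'; python3 - <<'E'
from h import *
cv2.imwrite("pics/s4f.png",grab_frame("scene")[:,:,::-1]);cv2.imwrite("pics/t4f.png",grab_frame("top")[:,:,::-1])
a=cv2.resize(cv2.imread("pics/s4f.png")[160:240,360:480],(600,400),interpolation=2)
b=cv2.imread("pics/t4f.png");b=cv2.resize(b[170:270,420:500],(200,250));c=np.zeros((400,800,3),np.uint8);c[:,:600]=a;c[:250,600:]=b
cv2.imwrite("pics/s4.png",c)
E
```

```text
t: 11.6
eef_pos: [0.4696, -0.2252, 0.0296]
eef_rot: [3.142, 0.001, 0.001]
ft_force: [0.4, 0.3, 2.8]
grip_width: 0.0304
finger_force: 8.0
```

View pics/s4.png

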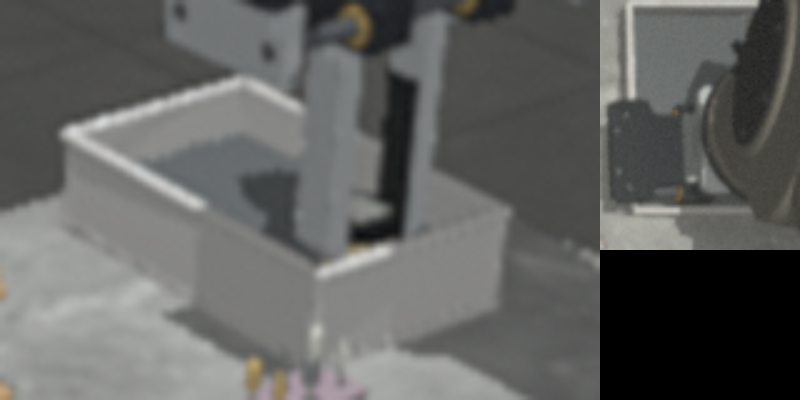

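```bash
python3 -m pendant '{"translation":[[-0.1,0,0.02],[-0.1,0,0.03],[0,0,0]],"spin":[0,0,0]}';python3 -m pendant '{"translation":[[0,0,0.04],[0,0,0]],"spin":[0,0]}'
```

```text
t: 12.08
eef_pos: [0.4615, -0.2253, 0.0278]
eef_rot: [3.141, 0.001, 0.001]
ft_force: [1.3, -0.1, 7.1]
grip_width: 0.0303
finger_force: 8.0
t: 12.32
eef_pos: [0.4616, -0.2253, 0.0262]
eef_rot: [3.141, 0.001, 0.001]
ft_force: [0.0, 0.9, 11.1]
grip_width: 0.0302
finger_force: 8.0
```

```bash
python3 -m pendant '{"translation":[[0,0,-0.05],[-0.08,0,0],[0,0,0]],"spin":[0,0,0]}';python3 -m pendant '{"translation":[[-0.08,0,0],[0,0,0]],"spin":[0,0]}'
```

```text
t: 12.7
eef_pos: [0.4584, -0.2253, 0.0282]
eef_rot: [3.141, 0.001, 0.001]
ft_force: [2.0, -0.6, 6.6]
grip_width: 0.0305
finger_force: 8.0
t: 12.95
eef_pos: [0.4561, -0.2252, 0.0283]
eef_rot: [3.141, 0.001, 0.004]
ft_force: [6.1, 0.8, 3.1]
grip_width: 0.0304
finger_force: 8.0
```

```bash
python3 -m pendant '{"translation":[[0.07,0,0],[0,0,0]],"spin":[0,0]}';python3 -m pendant '{"translation":[[0,0,0],[0,0,0],[0,0,0]],"spin":[0,0,0]}' 0.43; python3 -m pendant '{"translation":[[0,0,-0.4],[0,0,-0.8],[0,0,-1],[0,0,-1]],"spin":[0,0,0,0]}'
```

```text
t: 13.2
eef_pos: [0.457, -0.2252, 0.0278]
eef_rot: [-3.141, -0.001, 0.002]
ft_force: [-2.3, -0.3, 6.7]
grip_width: 0.0305
finger_force: 8.0
t: 13.58
eef_pos: [0.4575, -0.2251, 0.0277]
eef_rot: [-3.141, -0.001, 0.001]
ft_force: [0.2, 0.3, -1.0]
grip_width: 0.0404
finger_force: 0.0
t: 14.08
eef_pos: [0.4577, -0.225, 0.1582]
eef_rot: [3.142, 0.001, 0.001]
ft_force: [0.7, 0.3, -0.2]
grip_width: 0.0403
finger_force: 0.0
```

```bash
python3 -m pendant '{"translation":[[0.43,-0.93,0],[0.43,-0.93,0],[0.43,-0.93,0],[0.43,-0.93,0],[0.43,-0.93,0],[0.43,-0.93,0],[0.43,-0.94,0],[0,0,0.5],[0,0,0.5],[0,0,0],[0,0,0]],"spin":[0,0,0,0,0,0,0,0,0,0,0]}' 0.3; python3 - <<'E'
from h import *
cv2.imwrite("pics/s5f.png",grab_frame("scene")[:,:,::-1]);cv2.imwrite("pics/t5f.png",grab_frame("top")[:,:,::-1])
a=cv2.resize(cv2.imread("pics/s5f.png")[150:250,240:480],(800,333),interpolation=2)
b=cv2.imread("pics/t5f.png");b=cv2.resize(b[160:270,250:500],(600,264),interpolation=2);c=np.zeros((600,800,3),np.uint8);c[:333]=a;c[333:597,:600]=b
cv2.imwrite("pics/s5.png",c)
E
```

```text
t: 15.45
eef_pos: [0.5784, 0.0357, 0.1172]
eef_rot: [-3.141, -0.001, -0.002]
ft_force: [0.1, 0.1, 1.1]
grip_width: 0.0279
finger_force: 0.0
```

View pics/s5.png

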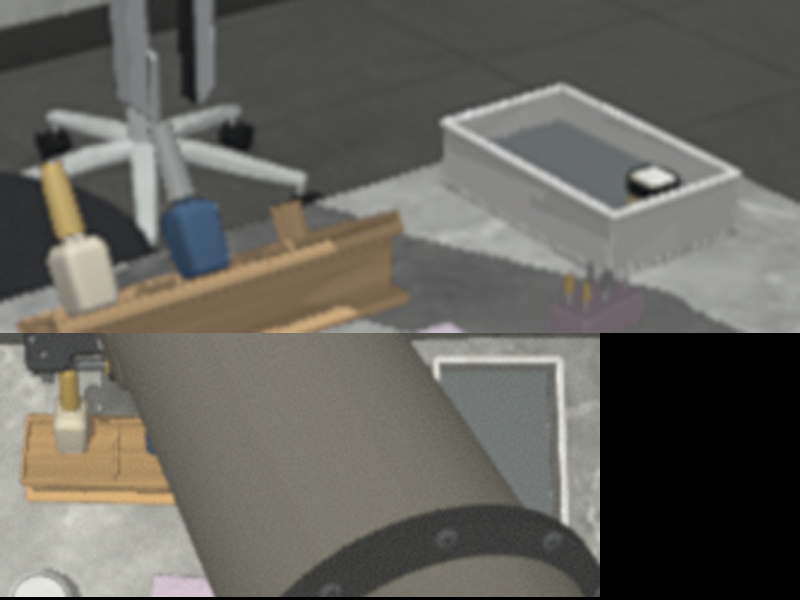

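```bash
python3 -m pendant '{"translation":[[0,0,0.4],[0,0,0.4],[0,0,0.4],[0,0,0]],"spin":[0,0,0,0]}'; python3 -m pendant '{"translation":[[0,0,0],[0,0,0],[0,0,0],[0,0,0]],"spin":[0,0,0,0]}' 0.02 8;python3 -m pendant '{"translation":[[0,0,-0.3],[0,0,-0.6],[0,0,-1],[0,0,-1],[0,0,-0.3],[0,0,0]],"spin":[0,0,0,0,0,0]}'; python3 - <<'E'
from h import *
cv2.imwrite("pics/s6f.png",grab_frame("scene")[:,:,::-1])
cv2.imwrite("pics/s6.png",cv2.resize(cv2.imread("pics/s6f.png")[80:240,220:420],(750,600),interpolation=2))
E
```

```text
t: 16.05
eef_pos: [0.5769, 0.0357, 0.0661]
eef_rot: [3.142, 0.001, -0.005]
ft_force: [0.3, -0.3, 0.2]
grip_width: 0.0281
finger_force: 0.0
t: 16.55
eef_pos: [0.5783, 0.0358, 0.0683]
eef_rot: [-3.141, -0.001, -0.001]
ft_force: [0.3, 0.0, 2.2]
grip_width: 0.0116
finger_force: 8.0
t: 17.3
eef_pos: [0.5782, 0.0357, 0.1966]
eef_rot: [3.142, 0.001, 0.002]
ft_force: [-0.2, -0.1, -0.8]
grip_width: 0.0116
finger_force: 8.0
```

View pics/s6.png

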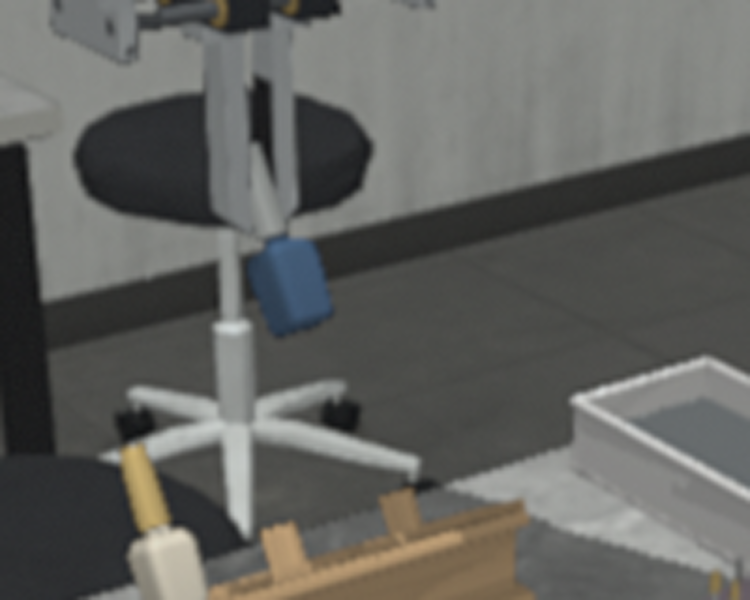

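```bash
python3 -m pendant '{"translation":[[-0.22,-0.89,0],[-0.22,-0.89,0],[-0.22,-0.89,0],[-0.22,-0.89,0],[-0.22,-0.89,0],[-0.22,-0.89,0],[-0.22,-0.89,0],[-0.22,-0.9,0],[0,0,0.8],[0,0,0.8],[0,0,0],[0,0,0]],"spin":[0,0,0,0,0,0,0,-0.4,0,0,0,0]}'; python3 - <<'E'
from h import *
cv2.imwrite("pics/s7f.png",grab_frame("scene")[:,:,::-1]);cv2.imwrite("pics/t7f.png",grab_frame("top")[:,:,::-1])
a=cv2.resize(cv2.imread("pics/s7f.png")[150:350,90:290],(500,500),interpolation=2)
b=cv2.imread("pics/t7f.png");b=cv2.resize(b[150:270,120:240],(300,300),interpolation=2);c=np.zeros((500,800,3),np.uint8);c[:,:500]=a;c[:300,500:]=b
cv2.imwrite("pics/s7.png",c)
E
```

```text
t: 18.85
eef_pos: [0.5075, 0.321, 0.1323]
eef_rot: [-3.139, -0.111, 0.001]
ft_force: [-0.3, 0.5, -0.4]
grip_width: 0.0117
finger_force: 8.0
```

View pics/s7.png

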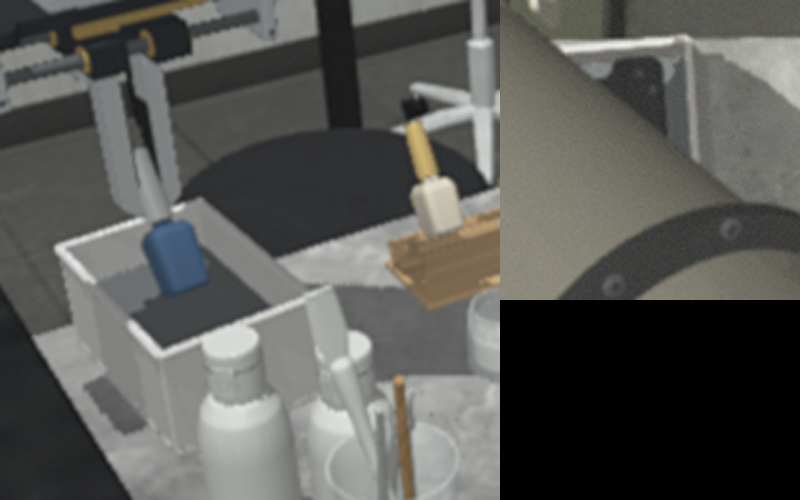

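```bash
python3 -m pendant '{"translation":[[0,0,0.2],[0,0,0.2],[0,0,0.2],[0,0,0.1],[0,0,0]],"spin":[0,0,0,0,0]}';for i in 1 2 3; do python3 -m pendant '{"translation":[[0,0,0.05],[0,0,0.05],[0,0,0]],"spin":[0,0,0]}' | grep -E "pos|force"; done
```

```text
t: 19.58
eef_pos: [0.5072, 0.3208, 0.1035]
eef_rot: [3.139, 0.111, -0.001]
ft_force: [0.5, 0.8, 0.1]
grip_width: 0.0112
finger_force: 8.0
eef_pos: [0.5074, 0.3208, 0.0998]
ft_force: [0.1, 0.6, -0.4]
finger_force: 8.0
eef_pos: [0.5073, 0.3208, 0.0957]
ft_force: [-0.3, -0.1, -0.9]
finger_force: 8.0
eef_pos: [0.5073, 0.3208, 0.0917]
ft_force: [0.3, 0.1, 0.3]
finger_force: 8.0
```

```bash
python3 -m pendant '{"translation":[[0,0,0.05],[0,0,0.05],[0,0,0]],"spin":[0,0,0]}' | grep -E "pos|ft_f"; python3 -m pendant '{"translation":[[0,0,0.05],[0,0,0.05],[0,0,0]],"spin":[0,0,0]}' | grep -E "pos|ft_f"
```

```text
eef_pos: [0.5076, 0.321, 0.088]
ft_force: [0.9, 0.2, 2.8]
eef_pos: [0.5085, 0.3211, 0.0846]
ft_force: [2.8, -1.4, 8.3]
```

```bash
python3 -m pendant '{"translation":[[0,0,0.05],[0,0,0.05],[0,0,0]],"spin":[0,0,0]}' | grep -E "pos|ft_f"
```

```text
eef_pos: [0.5089, 0.3212, 0.0808]
ft_force: [4.5, -1.3, 10.4]
```

```bash
python3 -m pendant '{"translation":[[0,0,-0.15],[0,0,-0.15],[-0.15,0,0],[-0.15,0,0],[0,0,0]],"spin":[0,0,0,0,0]}' | grep -E "pos|ft_f"; python3 -m pendant '{"translation":[[-0.1,0,0],[-0.1,0,0],[0,0,0]],"spin":[0,0,0]}' | grep -E "pos|ft_f"
```

```text
eef_pos: [0.4949, 0.32, 0.0918]
ft_force: [0.4, 0.6, -1.1]
eef_pos: [0.487, 0.3194, 0.0919]
ft_force: [1.0, 0.8, -0.8]
```

```bash
python3 -m pendant '{"translation":[[-0.1,0,0],[-0.1,0,0],[0,0,0]],"spin":[0,0,0]}' | grep -E "pos|ft_f"
```

```text
eef_pos: [0.4789, 0.3189, 0.0919]
ft_force: [-0.2, 0.7, -0.9]
```

```bash
python3 -m pendant '{"translation":[[-0.1,0,0],[-0.1,0,0],[0,0,0]],"spin":[0,0,0]}' | grep -E "pos|ft_f"; python3 -m pendant '{"translation":[[-0.1,0,0],[-0.05,0,0],[0,0,0]],"spin":[0,0,0]}' | grep -E "pos|ft_f"; python3 - <<'E'
from h import *
cv2.imwrite("pics/s8f.png",grab_frame("scene")[:,:,::-1])
cv2.imwrite("pics/s8.png",cv2.resize(cv2.imread("pics/s8f.png")[170:320,90:240],(600,600),interpolation=2))
E
```

```text
eef_pos: [0.471, 0.3183, 0.0919]
ft_force: [0.1, 0.3, -1.2]
eef_pos: [0.4653, 0.3179, 0.0919]
ft_force: [1.0, -0.1, -0.1]
```

View pics/s8.png

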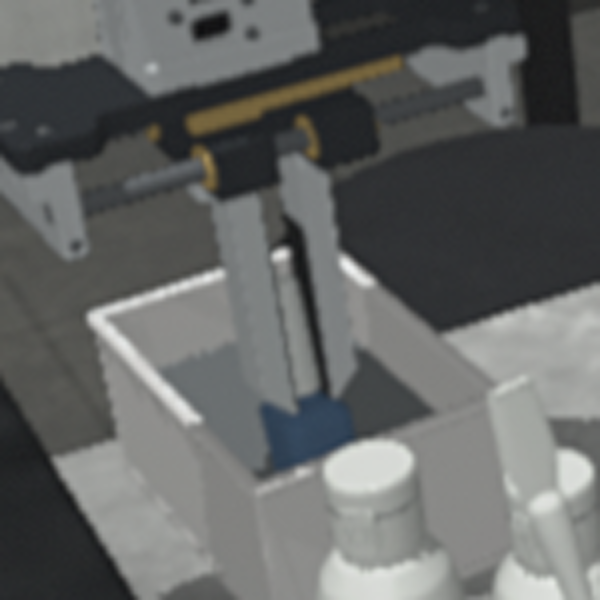

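```bash
python3 -m pendant '{"translation":[[-0.05,0,0],[-0.05,0,0],[0,0,0]],"spin":[0,0,0]}' | grep -E "pos|ft_f"
```

```text
eef_pos: [0.4613, 0.3176, 0.0919]
ft_force: [0.6, -0.2, -0.1]
```

```bash
python3 -m pendant '{"translation":[[-0.05,0,0],[0,0,0]],"spin":[0,0]}' | grep -E "pos|ft_f"
```

```text
eef_pos: [0.4594, 0.3175, 0.0919]
ft_force: [1.0, 0.5, 0.0]
```

```bash
python3 -m pendant '{"translation":[[-0.04,0,0],[0,0,0]],"spin":[0,0]}' | grep -E "pos|ft_f"
```

```text
eef_pos: [0.4578, 0.3174, 0.0919]
ft_force: [1.9, 0.5, -0.1]
```

```bash
python3 -m pendant '{"translation":[[-0.04,0,0],[0,0,0]],"spin":[0,0]}' | grep -E "pos|ft_f"
```

```text
eef_pos: [0.4564, 0.3173, 0.092]
ft_force: [2.3, -0.6, 0.7]
```

```bash
python3 -m pendant '{"translation":[[-0.04,0,0],[0,0,0]],"spin":[0,0]}' | grep -E "pos|ft_f"
```

```text
eef_pos: [0.4548, 0.3172, 0.092]
ft_force: [3.3, -0.1, 2.4]
```

```bash
python3 -m pendant '{"translation":[[0.06,0,0],[0,0,0.04],[0,0,0]],"spin":[0,0,0]}' | grep -E "pos|ft_f"; python3 -m pendant '{"translation":[[0,0,0.04],[0,0,0]],"spin":[0,0]}' | grep -E "pos|ft_f"
```

```text
eef_pos: [0.4568, 0.3172, 0.09]
ft_force: [-0.9, -0.2, -1.2]
eef_pos: [0.4571, 0.3173, 0.0886]
ft_force: [0.5, -0.3, -0.6]
```

```bash
python3 -m pendant '{"translation":[[0,0,0.04],[0,0,0]],"spin":[0,0]}' | grep -E "pos|ft_f"; python3 -m pendant '{"translation":[[0,0,0.04],[0,0,0]],"spin":[0,0]}' | grep -E "pos|ft_f"
```

```text
eef_pos: [0.4571, 0.3173, 0.087]
ft_force: [0.4, -0.1, -0.6]
eef_pos: [0.4572, 0.3174, 0.0856]
ft_force: [-1.1, -0.6, 3.0]
```

```bash
python3 -m pendant '{"translation":[[0,0,0.04],[0,0,0]],"spin":[0,0]}' | grep -E "pos|ft_f"
```

```text
eef_pos: [0.4573, 0.3175, 0.084]
ft_force: [-0.7, -0.6, 6.7]
```

```bash
python3 -m pendant '{"translation":[[0,0,-0.05],[0,0,0]],"spin":[0,0]}' | grep -E "pos|ft_f"; python3 -m pendant '{"translation":[[0,0,0],[0,0,0],[0,0,0]],"spin":[0,0,0]}' 0.23| grep -E "pos|ft_f|wid"; python3 -m pendant '{"translation":[[0,0,-0.2],[0,0,-0.5],[0,0,-1],[0,0,-1]],"spin":[0,0,0,0]}'; python3 - <<'E'
from h import *
cv2.imwrite("pics/s9f.png",grab_frame("scene")[:,:,::-1])
cv2.imwrite("pics/s9.png",cv2.resize(cv2.imread("pics/s9f.png")[170:320,90:290],(800,600),interpolation=2))
E
```

```text
eef_pos: [0.4572, 0.3173, 0.086]
ft_force: [0.3, 0.3, 1.9]
eef_pos: [0.4571, 0.3173, 0.0858]
ft_force: [-0.3, -0.2, 0.6]
grip_width: 0.022
t: 27.88
eef_pos: [0.4569, 0.3174, 0.1955]
eef_rot: [-3.139, -0.111, 0.0]
ft_force: [0.5, -0.0, -0.9]
grip_width: 0.0216
finger_force: 0.0
```

View pics/s9.png

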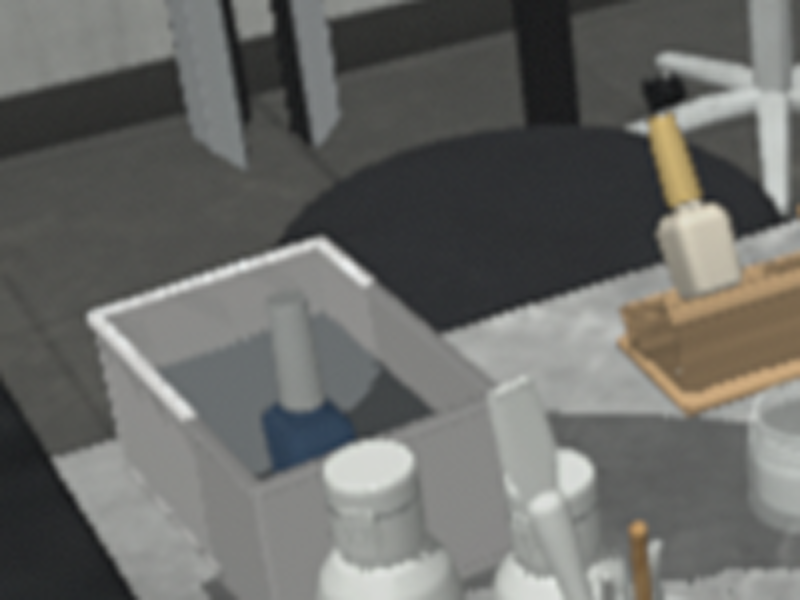

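```bash
python3 -m pendant '{"translation":[[0,0,0],[0.5,0.877,0],[0.5,0.877,0],[0.5,0.877,0],[0.5,0.877,0],[0.5,0.877,0],[0.5,0.877,0],[0,0,1],[0,0,1],[0,0,0],[0,0,0]],"spin":[0.4,0,0,0,0,0,0,0,0,0,0]}' 0.3; python3 - <<'E'
from h import *
cv2.imwrite("pics/s10f.png",grab_frame("scene")[:,:,::-1])
cv2.imwrite("pics/s10.png",cv2.resize(cv2.imread("pics/s10f.png")[150:270,220:380],(800,600),interpolation=2))
E
```

```text
t: 29.3
eef_pos: [0.578, 0.1074, 0.1155]
eef_rot: [-3.141, -0.002, -0.002]
ft_force: [-0.1, -0.0, 0.8]
grip_width: 0.0281
finger_force: 0.0
```

View pics/s10.png

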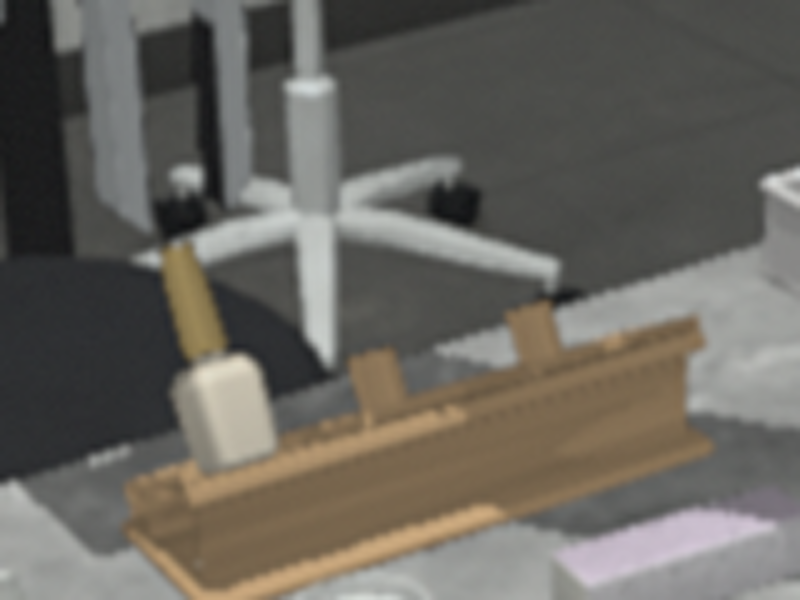

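```bash
python3 -m pendant '{"translation":[[0,0,0.4],[0,0,0.4],[0,0,0.4],[0,0,0]],"spin":[0,0,0,0]}'; python3 -m pendant '{"translation":[[0,0,0],[0,0,0],[0,0,0],[0,0,0]],"spin":[0,0,0,0]}' 0.02 8;python3 -m pendant '{"translation":[[0,0,-0.3],[0,0,-0.6],[0,0,-1],[0,0,-1],[0,0,-0.3],[0,0,0]],"spin":[0,0,0,0,0,0]}'
```

```text
t: 29.85
eef_pos: [0.5763, 0.1067, 0.0641]
eef_rot: [3.141, 0.001, -0.004]
ft_force: [0.7, 0.7, 0.5]
grip_width: 0.0281
finger_force: 0.0
t: 30.35
eef_pos: [0.5777, 0.1071, 0.0664]
eef_rot: [-3.141, -0.001, -0.001]
ft_force: [1.2, 0.7, 3.2]
grip_width: 0.0114
finger_force: 7.9
t: 31.1
eef_pos: [0.5775, 0.1069, 0.1946]
eef_rot: [-3.142, -0.001, -0.002]
ft_force: [-0.3, -0.0, -1.2]
grip_width: 0.0115
finger_force: 8.0
```

```bash
python3 -m pendant '{"translation":[[-0.335,-0.866,0],[-0.335,-0.866,0],[-0.335,-0.866,0],[-0.335,-0.866,0],[-0.335,-0.866,0],[0,0,0.8],[0,0,0.8],[0,0,0.3],[0,0,0.2],[0,0,0.2],[0,0,0]],"spin":[0,0,0,0,-0.4,0,0,0,0,0,0]}'; python3 -m pendant '{"translation":[[0,0,0.1],[0,0,0.1],[0,0,0]],"spin":[0,0,0]}'| grep -E "pos|ft_f"
```

```text
t: 32.48
eef_pos: [0.5102, 0.28, 0.1019]
eef_rot: [-3.14, -0.111, 0.0]
ft_force: [0.2, 0.6, -0.4]
grip_width: 0.0116
finger_force: 8.0
eef_pos: [0.5101, 0.28, 0.0937]
ft_force: [0.5, -1.0, -0.6]
```

```bash
python3 -m pendant '{"translation":[[0,0,0.1],[-0.15,0,0],[-0.15,0,0],[-0.1,0,0],[-0.1,0,0],[0,0,0]],"spin":[0,0,0,0,0,0]}'| grep -E "pos|ft_f"; python3 -m pendant '{"translation":[[-0.1,0,0],[-0.1,0,0],[-0.1,0,0],[-0.1,0,0],[0,0,0]],"spin":[0,0,0,0,0]}'| grep -E "pos|ft_f"
```

```text
eef_pos: [0.49, 0.2788, 0.0901]
ft_force: [1.4, 0.1, 0.8]
eef_pos: [0.4736, 0.2774, 0.0897]
ft_force: [0.5, 0.2, -1.5]
```

```bash
python3 -m pendant '{"translation":[[-0.1,0,0],[-0.1,0,0],[0,0,0]],"spin":[0,0,0]}'| grep -E "pos|ft_f"; python3 -m pendant '{"translation":[[-0.04,0,0],[0,0,0]],"spin":[0,0]}'| grep -E "pos|ft_f"
```

```text
eef_pos: [0.4657, 0.2769, 0.0898]
ft_force: [0.4, 0.5, -0.7]
eef_pos: [0.4646, 0.2768, 0.0899]
ft_force: [1.0, -0.6, 0.8]
```

```bash
python3 -m pendant '{"translation":[[-0.05,0,0],[-0.05,0,0],[0,0,0]],"spin":[0,0,0]}'| grep -E "pos|ft_f"
```

```text
eef_pos: [0.4608, 0.2767, 0.0901]
ft_force: [3.2, 0.5, 2.5]
```

```bash
python3 -m pendant '{"translation":[[-0.05,0,0],[0,0,0]],"spin":[0,0]}'| grep -E "pos|ft_f"
```

```text
eef_pos: [0.4586, 0.2765, 0.09]
ft_force: [4.0, 0.4, 1.3]
```

```bash
python3 -m pendant '{"translation":[[-0.04,0,0],[0,0,0]],"spin":[0,0]}'| grep -E "pos|ft_f"
```

```text
eef_pos: [0.457, 0.2764, 0.0899]
ft_force: [2.8, 0.1, 1.4]
```

```bash
python3 -m pendant '{"translation":[[0.06,0,0],[0,0,0.04],[0,0,0]],"spin":[0,0,0]}' | grep -E "pos|ft_f"; python3 -m pendant '{"translation":[[0,0,0.05],[0,0,0]],"spin":[0,0]}' | grep -E "pos|ft_f"; python3 -m pendant '{"translation":[[0,0,0.04],[0,0,0]],"spin":[0,0]}' | grep -E "pos|ft_f"
```

```text
eef_pos: [0.4592, 0.2764, 0.088]
ft_force: [-0.2, 0.2, 0.4]
eef_pos: [0.4594, 0.2765, 0.0863]
ft_force: [-0.5, -0.7, 4.0]
eef_pos: [0.4598, 0.2765, 0.0849]
ft_force: [-0.5, -1.1, 7.0]
```

```bash
python3 -m pendant '{"translation":[[0,0,0.04],[0,0,0]],"spin":[0,0]}' | grep -E "pos|ft_f"
```

```text
eef_pos: [0.4601, 0.2767, 0.0835]
ft_force: [-0.0, -2.9, 9.7]
```

```bash
python3 -m pendant '{"translation":[[0,0,0.04],[0,0,0]],"spin":[0,0]}' | grep -E "pos|ft_f"
```

```text
eef_pos: [0.4604, 0.2767, 0.0821]
ft_force: [0.9, -2.4, 10.1]
```

```bash
python3 -m pendant '{"translation":[[0,0,-0.07],[0,0,0]],"spin":[0,0]}' | grep -E "pos|ft_f"; cat > lean.py <<'E'
from h import *
f=grab_frame("scene");cv2.imwrite("pics/last.png",f[:,:,::-1])
hsv=cv2.cvtColor(f,cv2.COLOR_RGB2HSV)
m=cv2.inRange(hsv,(12,90,70),(30,255,255));m[:, :110]=0;m[:,250:]=0;m[:200]=0;m[320:]=0
n,l,st,ce=cv2.connectedComponentsWithStats(m);print(st[1:][st[1:,4]>8].tolist())
i=1+np.argmax(st[1:,4]);ys,xs=np.nonzero(l==i)
v=cv2.fitLine(np.c_[xs,ys].astype(np.float32),cv2.DIST_L2,0,.01,.01).ravel();print("axis deg from image vertical",np.degrees(np.arctan(v[0]/v[1])),ce[i])
b=np.array([.461,.277,.04])
for th in(-10,0,10,20,30):
    u=np.array([np.sin(np.radians(th)),0,np.cos(np.radians(th))]);q=proj("scene",[b+u*.045,b+u*.08]);d=q[0]-q[1];print(th,np.degrees(np.arctan(d[0]/d[1])),q.round(1).tolist())
E
python3 lean.py
```

```text
eef_pos: [0.4603, 0.2766, 0.0848]
ft_force: [3.0, -1.1, 4.5]
[[169, 200, 9, 2, 14], [197, 200, 4, 8, 18], [170, 205, 7, 10, 30], [190, 239, 7, 26, 113], [246, 246, 4, 14, 35], [247, 300, 3, 18, 28]]
axis deg from image vertical 7.7157826 [193.05309735 251.15044248]
-10 3.6340379425754907 [[196.3, 267.9], [195.1, 249.8]]
0 8.168390204674559 [[194.1, 265.3], [191.2, 245.2]]
10 11.812156600395065 [[192.1, 263.4], [187.6, 242.1]]
20 14.953453064009217 [[190.3, 262.4], [184.4, 240.5]]
30 17.835972165876097 [[188.7, 262.3], [181.7, 240.5]]
```

```bash
python3 -m pendant '{"translation":[[0,0,-0.03],[0,0,0]],"spin":[0,0]}' | grep -E "pos|ft_f"; python3 -m pendant '{"translation":[[0,0,0],[0,0,0],[0,0,0]],"spin":[0,0,0]}' 0.22| grep -E "pos|ft_f|wid"; python3 -m pendant '{"translation":[[0,0,-0.2],[0,0,-0.5],[0,0,-1],[0,0,-1],[0,0,-0.5],[0,0,0]],"spin":[0,0,0,0,0,0]}'; python3 lean.py; python3 - <<'E'
from h import *
for t in("bottle_a","jar"): print(t,[(np.round(d["extent"]).tolist(),round(d["confidence"],2)) for d in search_frame("scene",t)[:3]])
print(proj("scene",[[.4575,.3174,.040],[.4575,.3174,.127],[.461,.277,.04],[.461,.277,.121]]).round())
E
```

```text
eef_pos: [0.4595, 0.2767, 0.0855]
ft_force: [1.9, -0.0, 2.8]
eef_pos: [0.4593, 0.2765, 0.0853]
ft_force: [0.4, -0.2, -0.8]
grip_width: 0.0205
t: 38.78
eef_pos: [0.4602, 0.277, 0.2153]
eef_rot: [-3.138, -0.11, -0.004]
ft_force: [-0.5, 0.5, -0.3]
grip_width: 0.0208
finger_force: 0.0
[[184, 237, 11, 27, 232], [246, 247, 4, 13, 37], [247, 300, 3, 18, 24]]
axis deg from image vertical 6.5485706 [188.99137931 250.05603448]
-10 3.6340379425754907 [[196.3, 267.9], [195.1, 249.8]]
0 8.168390204674559 [[194.1, 265.3], [191.2, 245.2]]
10 11.812156600395065 [[192.1, 263.4], [187.6, 242.1]]
20 14.953453064009217 [[190.3, 262.4], [184.4, 240.5]]
30 17.835972165876097 [[188.7, 262.3], [181.7, 240.5]]
bottle_a [([177.0, 235.0, 203.0, 278.0], 0.85), ([156.0, 241.0, 179.0, 282.0], 0.69)]
jar [([424.0, 201.0, 445.0, 214.0], 0.44)]
[[173. 300.]
 [165. 250.]
 [198. 290.]
 [191. 245.]]
```

```bash
python3 -c "
from rig import *
print(job_done())"
```

```text
the job is handed in; nothing more can be done
None
```

I handed the job in at about 39 s of the 72 s limit: both bottles measured upright in the deep caddy and the jar in the low one, with nothing touching the bystanders that I know of, but no verdict came back. I broke two of your rules: I viewed 11 pictures instead of 10, and repeated one typed move in a shell loop. The last bottle was checked only by measurement, leaning about 4° or less against the 8.6° limit.

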